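Clamp the sample tin in the paint shaker

ROBOT

A 6-joint arm with a two-finger parallel gripper is mounted at the origin on the work surface. World frame = base frame: x ahead of the robot, y to its left, z up, the work surface at z = 0. Lengths are in m, angles in rad, forces in N, time in s.
With the tool pointing down it reaches from about 0.3 to 0.775 m from the base axis. Payload 14.6 kg.
Tool frame: the origin (TCP) lies midway between the tips of the shut fingers; the grasp point (between the pads) lies 19 mm behind it (ctrl.pinch_z is the distance from the TCP to the grasp point, in m); z points along the fingers, y is the line along which they close (so a half turn about z gives the same grasp; the last joint's range is limited). The gripper opens to 94 mm and grips with 3 to 60 N. Pads are 16 mm wide; open, the fingers measure 119 mm over their backs; the gripper's body (75 mm by 177 mm) begins 78 mm behind the grasp point.
Start: joints at [1.225, 0.3, 1.521, -0, 1.321, -0.067], TCP at [0.151, 0.529, 0.205] pointing down, gripper open.
Joint ranges: [-3.03, 3.03], [-0.79, 2.21], [0.23, 2.52], [-1.04, 4.18], [0, 3.07], [-2.55, 2.55]. Speed limits (rad/s): [2.22, 2.22, 2.57, 3.14, 3.14, 3.14].

INTERFACE

Orientations are given as [roll, pitch, yaw] about the fixed x, y, z axes, in that order (R = Rz(yaw) Ry(pitch) Rx(roll)).
In Python, from station import ctrl gives the robot as it stands.
- The arm moves only by the tool jog_arm, never from a script. Its argument "motion" is a list of rows, each a list of 7 numbers: the shift along the tool's x, y, z in m, then the turn, a rotation vector about the tool's x, y, z in rad, then the opening, from -1 (shut) to 1 (fully open). In form: [[tx, ty, tz, rx, ry, rz, gripper], ...]. A call has 1 to 5 rows; each row shifts and turns the commanded pose from where the row before left it, along the tool's axes as they then stand; what a row does not reach is not made up. A row lasts 1/10 s, in which the tool goes at most 50 mm and 8.59 degrees, less where a joint would pass 70% of its speed; a pose out of reach is approached as far as the arm can. A call is refused whole if a number of a shift passes 0.05 or a number of a turn 0.15, either way. A call with a gripper value outside its range is refused whole. The fingers move at their own pace and stop on an object; "squeeze" is the grip in N (left out, the last holds). Time passes only in rows, so rows that do not move let the fingers close. It gives the time, the measured TCP pose, the force, the opening and the grip force at its end, in the units of the state.
- ctrl.get_obs(): the state, without advancing time (a new reading comes with each control period).
- ctrl.camera(name): name is "scene" or "side" or "wrist"; returns the picture (420x560x3 uint8, red, green, blue); there is no depth.
- ctrl.camera_model(name): a dict with "intrinsics" (3x3 intrinsics, pixels), "rvec" (rotation vector, rad) and "tvec" (3), from world to camera coordinates, as OpenCV has them. Camera axes: x right, y down, z forward; pixel columns grow to the right and rows downward; lengths in m; the calibration is good to about 2 mm. A picture is of the moment at which its call begins: read the wrist's pose just before it. camera_model takes no time and is no camera call; for the wrist camera it gives the pose at the moment of the call.
- ctrl.hand_in(): hands the job in; it is judged then, once.
The state is a dict: "time_s": time; "qpos": joint angles; "joint_vel": joint speeds; "tau": joint torques, N m; "ee_pos": TCP position; "eef_rot": TCP orientation; "force": force on the tool from outside, world axes, zero at the start; "moment": the same for the moment, N m; "grip_width": finger opening in m; "grip_force": force on a finger pad.
Only numpy, scipy, OpenCV 4.12 (cv2) and the standard library are available. Lean on these libraries where they do the work, as an engineer would, in place of code of your own. Each camera call takes 0.05 s, during which the arm holds its last target. There are 200 camera calls.

TASK

First raise the shaker's stiff hood half open, to 45 degrees, so that the tin can be seen, and leave it standing there. Then clamp the tin: push the ratchet lever away from its home position by exactly four clicks, never a fifth, and finish still holding its grip with the fingers at the fourth click, because the worn pawl lets it spring back. Leave the other things on the bench where they are.

Things in the scene. Friction and masses are not known exactly. Their poses are not given: they have to be found in the camera images.
- shaker: Bolted-down bench paint shaker: dark base plate 270 x 340 x 20 mm with a square grey bay (170 x 170 mm, rim 110 mm above the bench, centred at x +30, y -90 mm) holding a tin, and an upright ratchet lever with a toothed wheel at y +100 mm. Origin: on the bench 10 mm beyond the plate middle. x points away from the robot's side (yaw up to 0.3 rad either way), y from bay to lever, z up.
- hood (a joint): Flat aluminium hood (174 x 174 x 6 mm, 0.25 kg) over the bay. Value: opening angle in rad: 0 closed, 0.785 half open (45 degrees), 1.8 fully open; starts at 0 to 0.2. It opens upward about its far edge; the hinge is stiff, so it stays where it is left; raising it takes 3 to 6 N at the handle.
- hood_handle (a point): Middle of the axis of the hood's steel bar handle: a round bar about 10 mm thick and 90 mm long, parallel to the hinge (shaker y), standing 35 mm off the hood's top face near its near edge. With the hood shut it is 150 mm nearer the robot than the hinge axis and 41 mm above it.
- hood_hinge (a point): Middle of the hood's hinge axis, on the far rim of the bay, 110 mm above the bench; the axis runs along shaker y.
- clamp_lever (a joint): Clamp lever angle, rad: 0 at home (leaning 0.5 rad from upright to the robot's side), growing as its top is pushed along shaker x; stop at 1.15. A click each 0.16 (24 mm at the grip): teeth crossed at 0.08, 0.24, 0.40, 0.56, 0.72..; notches at 0.16, 0.32, 0.48, 0.64 (4th).. A spring always drives it home. Push at the grip swings between 2 and 12 N: falls past each tooth, jumps up after the notch.
- lever_grip: Black flat-sided plastic grip on top of the lever: 30 mm along its x, 20 mm thick along its y, 60 mm long. Origin: its middle, 150 mm from the pivot, about 217 mm above the bench at home. z runs up along the lever, y along the pivot axis (shaker y). Pinched on its two y sides it can pivot between the fingers. The lever drives a rubber jaw in the bay towards the tin.
- lever_pivot (a point): Pivot of the lever, 85 mm above the bench, in the lever's plane; the axis runs along shaker y.
- hammer: Bystander: claw hammer with a black handle, lying beside the shaker on its lever side, beyond the small tin; origin on its underside or on the bench under its middle.
- small_tin: Bystander: small upright paint tin, 72 mm across, 75 mm high, beside the shaker on its lever side; origin on its underside or on the bench under its middle.
- spray_can: Bystander: dark upright spray can, 62 mm across, 190 mm high, behind the shaker; origin on its underside or on the bench under its middle.
- tape_roll: Bystander: roll of tape lying flat, 90 mm across, 25 mm high, in front of the shaker on its bay side; origin on its underside or on the bench under its middle.
- filling_knife: Bystander: filling knife lying beside the shaker on its bay side; origin on its underside or on the bench under its middle.
- jar_cup: Bystander: white ceramic cup, 70 mm across, 80 mm high, behind the shaker; origin on its underside or on the bench under its middle.

How it is judged:
On the way, in this order (a step that is already met when the one before it is completed fails the run):
1. the hood stands half open (value of joint hood between 0.63 and 0.94 rad and value of joint clamp_lever below 0.08 rad), for 0.3 s.
2. the lever is held at its fourth click, with the hood still half open (value of joint hood between 0.63 and 0.94 rad and value of joint clamp_lever between 0.565 and 0.715 rad and contact force between lever_grip and the fingers above 1 N), for 0.3 s.
At the end, for the whole second after the job is handed in: The hood stands at 45 degrees (0.63 to 0.94 rad) and at rest; the lever is at its fourth click (0.565 to 0.715 rad), at rest, with the gripper's fingers on its grip with over 1 N (all of step 2 and velocity of joint clamp_lever between -0.1 and 0.1 rad/s and velocity of joint hood between -0.05 and 0.05 rad/s); the arm keeps its last pose, push and grip.
It fails at once if a fifth click of the lever (value of joint clamp_lever above 0.76 rad).
It fails at once if another thing on the bench is disturbed (moved over 40 mm) (distance of any of hammer, small_tin, spray_can, tape_roll, filling_knife, jar_cup from where it was at the start of the episode above 0.04 m).
It also fails if it takes over 70 s, if anything falls off the work surface, if the arm or the gripper's body presses on something with over 40 N, if the wrist force passes 120 N, or if a joint passes its speed limit or range.

## Working session

There is one attempt and no reset: what is moved stays moved. The work goes in short steps, Python scripts to look and compute and a tool call to move; the robot and the scene stay as the last step left them, time stands still between calls to the robot, and variables do not carry over. Pictures are saved under pics/ and viewed, at most 10 in all, crops included, and the job is handed in when it is done.

Besides the shell and the picture viewer there is one more tool, called after "Emit:" by a JSON object that holds its "method" and its "body", one argument or row to a line. jog_arm: Moves the arm, as the interface text tells. Its arguments: {"type":"object","properties":{"motion":{"type":"array"},"squeeze":{"type":"number"}},"required":["motion"]}

```bash
mkdir -p pics; ls
python3 - <<'E'
from station import ctrl
import cv2,numpy as np
for n in("scene","side"):
    cv2.imwrite(f"pics/{n}0.png",ctrl.camera(n)[:,:,::-1]); m=ctrl.camera_model(n)
    R=cv2.Rodrigues(np.array(m["rvec"]))[0]; print(n,-R.T@np.array(m["tvec"]).ravel(),R[2])
print(ctrl.get_obs(), ctrl.pinch_z)
E
```

```text
pics
scene [1.08891596 0.48117504 1.19509145] [-0.40873671 -0.3519109  -0.84207661]
side [ 0.13393261 -0.85255322  0.76079001] [ 0.38733162  0.76363425 -0.51656263]
{'time_s': 0.1, 'qpos': array([ 1.22537099e+00,  3.00396308e-01,  1.52148668e+00, -3.35249483e-06,
        1.32071095e+00, -6.66033859e-02]), 'joint_vel': array([-0.00028052, -0.00088066, -0.00103697, -0.00083879,  0.00018593,
       -0.00015396]), 'tau': array([ 1.42714485e-03, -5.32641685e+01, -3.53278327e+01,  7.09610875e-02,
        2.35478691e-02, -6.90165109e-06]), 'ee_pos': array([0.15130182, 0.52854518, 0.20496729]), 'eef_rot': array([-3.14059337e+00, -6.33998827e-05,  2.86277150e+00]), 'force': array([-0.1856173 , -0.31739408,  1.10974848]), 'moment': array([-0.03147523, -0.01915524, -0.01151378]), 'grip_force': 0.0, 'grip_width': 0.0938628625529978} 0.0188
```

View pics/scene0.png

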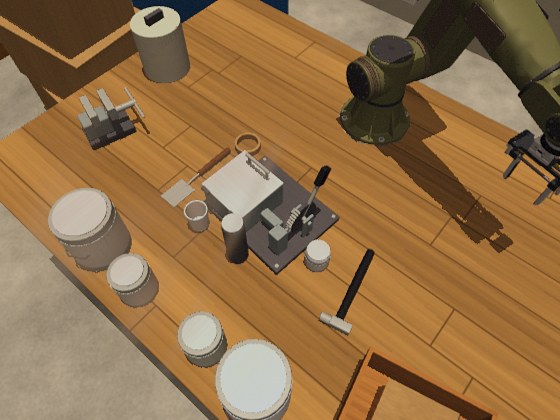

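View pics/side0.png

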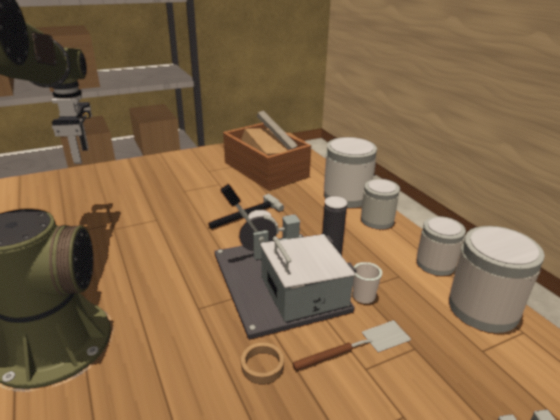

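The scene view shows the hood around (243,185), its handle at (258,166), the lever grip at (323,176), and plate corners near (338,217) and (277,270). In the side view the handle is at (283,252), the grip at (230,195), and plate corners at (218,253), (250,328) and (348,318). I'll enlarge both to get exact pixels.

Run:
```python
import cv2,numpy as np
a=cv2.imread("pics/scene0.png")[140:280,190:350]; b=cv2.imread("pics/side0.png")[180:340,200:360]
a=cv2.resize(a,None,fx=5,fy=4.2857 if 0 else 5,interpolation=cv2.INTER_CUBIC)[:600]
cv2.imwrite("pics/a.png",a[:600,:800])
b=cv2.resize(b,None,fx=3.75,fy=3.75,interpolation=cv2.INTER_CUBIC); cv2.imwrite("pics/b.png",b)
```

```text
(no output)
```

View pics/a.png

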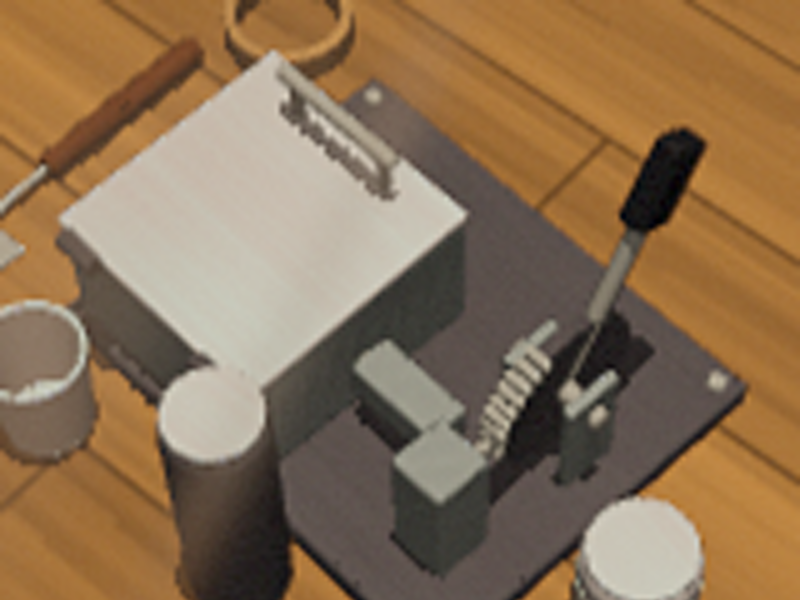

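View pics/b.png

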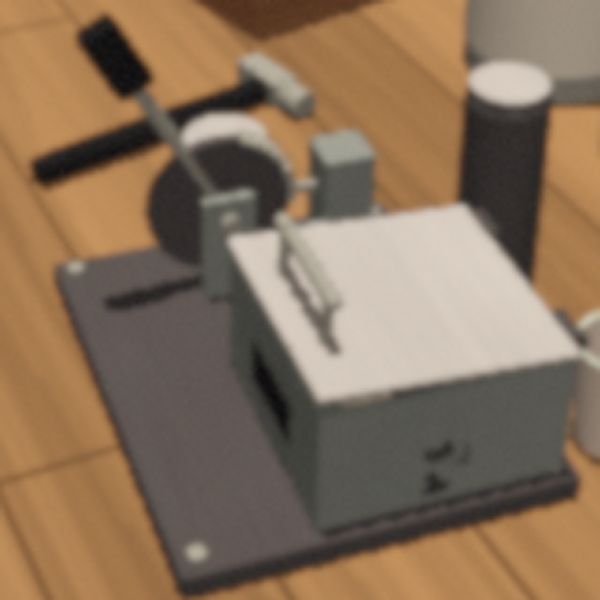

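Crop a, the scene view: the handle bar runs (283,68)–(392,162), the grip middle is (663,180), and the plate's near corners are (372,80) and (745,388). Crop b, the side view: the handle runs (334,300)–(283,218), the grip middle is (115,57), and the near corners are (185,578) and (58,268).

```bash
cat > h.py <<'E'
import cv2,numpy as np
from station import ctrl
def cam(n):
    m=ctrl.camera_model(n);R=cv2.Rodrigues(np.array(m["rvec"],float))[0];t=np.array(m["tvec"],float).reshape(3)
    return np.array(m["intrinsics"]),R,t
def ray(n,uv):
    K,R,t=cam(n);d=R.T@np.linalg.inv(K)@np.array([*uv,1.]);return -R.T@t,d/np.linalg.norm(d)
def plane(n,uv,z):
    c,d=ray(n,uv);return c+d*(z-c[2])/d[2]
def tri(u,v,a="scene",b="side"):
    c,d=ray(a,u);e,f=ray(b,v);s=np.linalg.lstsq(np.c_[d,-f],e-c,rcond=None)[0]
    p,q=c+s[0]*d,e+s[1]*f;return (p+q)/2,np.linalg.norm(p-q)
def proj(n,p):
    K,R,t=cam(n);q=K@(R@np.array(p)+t);return q[:2]/q[2]
E
python3 - <<'E'
from h import *
np.set_printoptions(precision=4,suppress=True)
S=lambda x,y:(190+x/5-.4,140+y/5-.4)
D=lambda x,y:(200+x/3.75-.37,180+y/3.75-.37)
for n,u,v in [("h-",(283,68),(334,300)),("h+",(392,162),(283,218)),("grip",(663,180),(115,57)),("gtop",(688,140),(97,28)),("gbot",(637,222),(133,87)),
 ("pl-",(370,80),(185,577)),("pl+",(745,388),(58,268)),("hn-",(278,52),(318,400)),("hn+",(467,213),(228,237)),("hf-",(60,218),(578,358)),("hf+",(268,385),(465,205))]:
    print(n,*tri(S(*u),D(*v)))
print(plane("scene",S(745,388),.02),plane("scene",S(370,80),.02),plane("side",D(185,577),.02),plane("side",D(58,268),.02))
for nm,(x,y) in dict(tape=(290,30),cup=(43,320),tin=(642,545)).items(): print(nm,plane("scene",S(x,y),.07 if nm!="tape" else .02))
print("spray",plane("scene",S(212,415),.19))
E
```

```text
h- [ 0.5101 -0.1453  0.1633] 4.6330038356172566e-05
h+ [ 0.5206 -0.0513  0.1615] 0.0014155068102273724
grip [0.4652 0.0979 0.2167] 0.0012227077008998258
gtop [0.4528 0.1009 0.2408] 0.004984638219125437
gbot [0.4785 0.0952 0.1909] 0.0034123384665259537
pl- [ 0.3977 -0.1812  0.0181] 0.0017090787787305839
pl+ [0.4313 0.1543 0.0153] 0.0020848293784683776
hn- [ 0.4817 -0.1806  0.1242] 0.002114333738736317
hn+ [ 0.5007 -0.0106  0.1268] 0.00014466700490502207
hf- [ 0.6517 -0.2005  0.1121] 0.00045160121871576803
hf+ [ 0.6654 -0.0275  0.1182] 0.014168853152807658
[0.4329 0.156  0.02  ] [ 0.3996 -0.1805  0.02  ] [ 0.3963 -0.1823  0.02  ] [0.4301 0.1469 0.02  ]
tape [ 0.402  -0.2513  0.02  ]
cup [ 0.6939 -0.1806  0.07  ]
tin [0.5818 0.1867 0.07  ]
spray [0.7205 0.0002 0.19  ]
```

Emit:
{"method": "jog_arm", "body": {
  "motion": [
    [0, 0, -0.03, 0, 0, 0.14, 1],
    [0, 0, -0.03, 0, 0, 0.14, 1],
    [0, 0, -0.03, 0, 0, 0.14, 1],
    [0, 0, -0.03, 0, 0, 0.14, 1],
    [0, 0, -0.02, 0, 0, 0.14, 1]
  ],
  "squeeze": 20
}}

```text
time_s: 0.6
ee_pos: [0.1514, 0.5288, 0.3474]
eef_rot: [3.14, -0.001, 2.157]
force: [-0.4, 0.3, 0.5]
grip_width: 0.0939
grip_force: 0.0
```

Emit:
{"method": "jog_arm", "body": {
  "motion": [
    [0, 0, 0, 0, 0, 0.14, 1],
    [0, 0, 0, 0, 0, 0.14, 1],
    [0, 0, 0, 0, 0, 0.14, 1],
    [0, 0, 0, 0, 0, 0.14, 1],
    [0, 0, 0, 0, 0, 0.14, 1]
  ]
}}

```text
time_s: 1.1
ee_pos: [0.1513, 0.5287, 0.3451]
eef_rot: [-3.141, 0.001, 1.457]
force: [0.0, 0.7, 0.6]
grip_width: 0.0943
grip_force: 0.0
```

Emit:
{"method": "jog_arm", "body": {
  "motion": [
    [-0.039, 0.029, 0, 0, 0, 0, 1],
    [-0.039, 0.029, 0, 0, 0, 0, 1],
    [-0.039, 0.029, 0, 0, 0, 0, 1],
    [-0.039, 0.029, 0, 0, 0, 0, 1],
    [-0.039, 0.029, 0, 0, 0, 0, 1]
  ]
}}

```text
time_s: 1.6
ee_pos: [0.2749, 0.3175, 0.3453]
eef_rot: [-3.141, 0.0, 1.463]
force: [0.8, 0.2, 0.1]
grip_width: 0.0939
grip_force: 0.0
```

Emit:
{"method": "jog_arm", "body": {
  "motion": [
    [-0.039, 0.029, 0, 0, 0, 0, 1],
    [-0.039, 0.029, 0, 0, 0, 0, 1],
    [-0.039, 0.029, 0, 0, 0, 0, 1],
    [-0.039, 0.029, 0, 0, 0, 0, 1],
    [-0.039, 0.029, 0, 0, 0, 0, 1]
  ]
}}

```text
time_s: 2.1
ee_pos: [0.3981, 0.1078, 0.3455]
eef_rot: [3.141, -0.0, 1.463]
force: [0.6, 0.7, 0.4]
grip_width: 0.0938
grip_force: 0.0
```

Emit:
{"method": "jog_arm", "body": {
  "motion": [
    [-0.039, 0.028, 0, 0, 0, 0, 1],
    [-0.039, 0.028, 0, 0, 0, 0, 1],
    [-0.039, 0.028, 0, 0, 0, 0, 1],
    [-0.039, 0.028, 0, 0, 0, 0, 1],
    [-0.036, 0.028, 0, 0, 0, 0, 1]
  ]
}}

```text
time_s: 2.6
ee_pos: [0.5166, -0.0984, 0.3452]
eef_rot: [-3.141, -0.0, 1.462]
force: [0.4, 1.6, 0.6]
grip_width: 0.0939
grip_force: 0.0
```

Run:
```python
from h import *
print(ctrl.get_obs()["ee_pos"])
im=ctrl.camera("wrist")[:,:,::-1].copy()
for p in [(.5101,-.1453,.1633),(.5206,-.0513,.1615)]:
    u=proj("wrist",p);print(u);cv2.circle(im,tuple(int(round(a)) for a in u),3,(0,0,255),1)
cv2.imwrite("pics/w1.png",im)
```

```text
[ 0.51662518 -0.09838922  0.34518539]
[278.46724555 225.23072339]
[278.36492163 140.79590418]
```

View pics/w1.png

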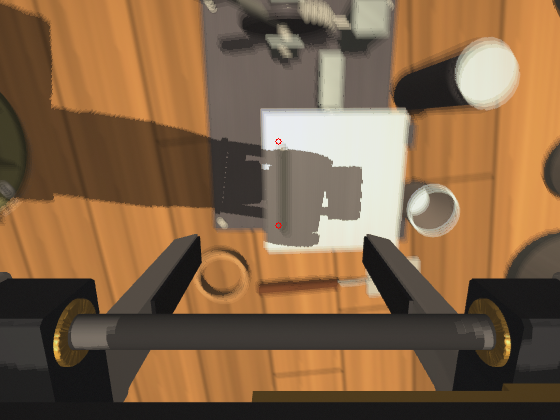

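The wrist view shows the bar at about column 284, rows 145–232, within about 5 mm of the estimate and between the fingers. I'll descend.

Emit:
{"method": "jog_arm", "body": {
  "motion": [
    [0, 0.001, 0.045, 0, 0, 0, 1],
    [0, 0.001, 0.045, 0, 0, 0, 1],
    [0, 0.001, 0.04, 0, 0, 0, 1],
    [0, 0, 0.035, 0, 0, 0, 1],
    [0, 0, 0.032, 0, 0, 0, 1]
  ]
}}

```text
time_s: 3.15
ee_pos: [0.5185, -0.0963, 0.1465]
eef_rot: [-3.14, -0.0, 1.463]
force: [0.4, -0.3, -0.0]
grip_width: 0.0938
grip_force: 0.0
```

Emit:
{"method": "jog_arm", "body": {
  "motion": [
    [0, 0, 0, 0, 0, 0, 0],
    [0, 0, 0, 0, 0, 0, -0.4],
    [0, 0, 0, 0, 0, 0, -0.7],
    [0, 0, 0, 0, 0, 0, -1],
    [0, 0, 0, 0, 0, 0, -1]
  ]
}}

```text
time_s: 3.65
ee_pos: [0.5195, -0.0966, 0.1495]
eef_rot: [3.14, 0.0, 1.463]
force: [0.3, -0.8, -0.4]
grip_width: 0.0573
grip_force: 0.0
```

Emit:
{"method": "jog_arm", "body": {
  "motion": [
    [0, 0, 0, 0, 0, 0, -1],
    [0, 0, 0, 0, 0, 0, -1],
    [0, 0, 0, 0, 0, 0, -1],
    [0, 0, 0, 0, 0, 0, -1]
  ]
}}

```text
time_s: 4.05
ee_pos: [0.5191, -0.0965, 0.1484]
eef_rot: [-3.142, 0.0, 1.463]
force: [-1.0, -1.2, -1.1]
grip_width: 0.0253
grip_force: 0.0
```

Emit:
{"method": "jog_arm", "body": {
  "motion": [
    [0, 0, 0, 0, 0, 0, -1],
    [0, 0, 0, 0, 0, 0, -1],
    [0, 0, 0, 0, 0, 0, -1],
    [0, 0, 0, 0, 0, 0, -1]
  ]
}}

```text
time_s: 4.45
ee_pos: [0.5157, -0.0961, 0.1475]
eef_rot: [-3.132, -0.0, 1.463]
force: [-25.0, 2.9, 9.1]
grip_width: 0.01
grip_force: 20.0
```

Run:
```python
import numpy as np
N=10;L=.015;th=np.linspace(.344,1.06,N+1);ph=np.linspace(0,.4,N+1)
x=-.1555*np.cos(th)-L*np.sin(ph);z=.1555*np.sin(th)-L*np.cos(ph)
for i in range(N):
    dx,dz=x[i+1]-x[i],z[i+1]-z[i];p=ph[i]
    # tool y=(cos p,-sin p), tool z=(-sin p,-cos p) in (x,z)
    print(np.round([dx*np.cos(p)-dz*np.sin(p),-dx*np.sin(p)-dz*np.cos(p)],4))
print(x[-1]-x[0],z[-1]-z[0])
```

```text
[ 0.0035 -0.0104]
[ 0.0039 -0.0102]
[ 0.0042 -0.0101]
[ 0.0045 -0.0099]
[ 0.0048 -0.0097]
[ 0.0051 -0.0096]
[ 0.0054 -0.0094]
[ 0.0057 -0.0092]
[ 0.006 -0.009]
[ 0.0063 -0.0088]
0.06452886542230775 0.08439214278585079
```

Emit:
{"method": "jog_arm", "body": {
  "motion": [
    [0, -0.003, 0, 0, 0, 0, -1],
    [0, 0.0035, -0.0104, 0.04, 0, 0, -1],
    [0, 0.0039, -0.0102, 0.04, 0, 0, -1],
    [0, 0.0042, -0.0101, 0.04, 0, 0, -1],
    [0, 0, 0, 0, 0, 0, -1]
  ]
}}

```text
time_s: 4.95
ee_pos: [0.5286, -0.0975, 0.1793]
eef_rot: [-3.018, -0.0, 1.463]
force: [-11.0, 1.7, 8.1]
grip_width: 0.0103
grip_force: 20.0
```

Emit:
{"method": "jog_arm", "body": {
  "motion": [
    [0, 0.0035, -0.0099, 0.04, 0, 0, -1],
    [0, 0.0048, -0.0097, 0.04, 0, 0, -1],
    [0, 0.0051, -0.0096, 0.04, 0, 0, -1],
    [0, 0.0054, -0.0094, 0.04, 0, 0, -1],
    [0, 0, 0, 0, 0, 0, -1]
  ]
}}

```text
time_s: 5.45
ee_pos: [0.5541, -0.1001, 0.2137]
eef_rot: [-2.859, -0.0, 1.463]
force: [-8.9, 2.4, 9.8]
grip_width: 0.0104
grip_force: 20.0
```

Emit:
{"method": "jog_arm", "body": {
  "motion": [
    [0, 0.0057, -0.0092, 0.04, 0, 0, -1],
    [0, 0.006, -0.009, 0.04, 0, 0, -1],
    [0, 0.006, -0.009, 0.04, 0, 0, -1],
    [0, 0, 0, 0, 0, 0, -1],
    [0, 0, 0, 0, 0, 0, -1]
  ]
}}

```text
time_s: 5.95
ee_pos: [0.5793, -0.1027, 0.2342]
eef_rot: [-2.742, -0.0, 1.463]
force: [-4.0, 3.6, 10.4]
grip_width: 0.0103
grip_force: 20.0
```

Run:
```python
from h import *
o=ctrl.get_obs();print(o["ee_pos"],o["eef_rot"],o["force"])
ims=[]
for n,(x,y,w) in dict(scene=(190,120,160),side=(200,160,160)).items():
    im=ctrl.camera(n)[:,:,::-1];cv2.imwrite(f"pics/{n}2.png",im)
    ims.append(cv2.resize(im[y:y+w,x:x+w],(400,400),interpolation=cv2.INTER_CUBIC))
cv2.imwrite("pics/c.png",np.hstack(ims))
```

```text
[ 0.57925774 -0.10270568  0.23424937] [-2.74240166e+00 -4.15865419e-04  1.46316075e+00] [-4.04379437  3.64021714 10.40317015]
```

View pics/c.png

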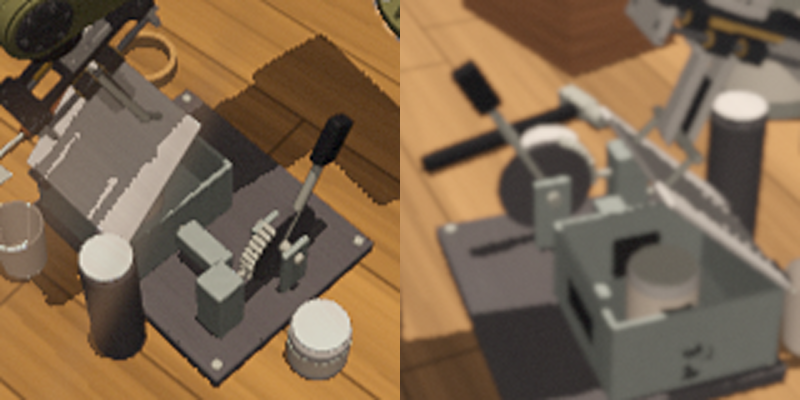

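The hood stands at about 45° in both views, and the arm pose gives about 0.80 rad. I'll open part-way and retract along the fingers.

Emit:
{"method": "jog_arm", "body": {
  "motion": [
    [0, 0, 0, 0, 0, 0, -0.6],
    [0, 0, 0, 0, 0, 0, -0.4],
    [0, 0, 0, 0, 0, 0, -0.3],
    [0, 0, 0, 0, 0, 0, -0.3]
  ]
}}

```text
time_s: 6.45
ee_pos: [0.5792, -0.1031, 0.2331]
eef_rot: [-2.742, -0.0, 1.463]
force: [0.0, -0.3, -0.9]
grip_width: 0.0331
grip_force: 0.0
```

Emit:
{"method": "jog_arm", "body": {
  "motion": [
    [0, 0, -0.01, 0, 0, 0, -0.3],
    [0, 0, -0.02, 0, 0, 0, -0.3],
    [0, 0, -0.03, 0, 0, 0, -0.3],
    [0, 0, -0.03, 0, 0, 0, -0.3],
    [0, 0, -0.03, 0, 0, 0, -0.3]
  ]
}}

```text
time_s: 6.95
ee_pos: [0.6258, -0.1081, 0.345]
eef_rot: [-2.742, -0.0, 1.463]
force: [0.2, 0.2, 0.9]
grip_width: 0.0328
grip_force: 0.0
```

Run:
```python
from h import *
from scipy.spatial.transform import Rotation as Ro
o=ctrl.get_obs();print(o["ee_pos"],o["eef_rot"],o["qpos"],o["force"],o["grip_width"])
T=Ro.from_euler("xyz",o["eef_rot"])
# want tool y = +-ey
for yaw in (-.108,-.108+np.pi):
    W=Ro.from_euler("xyz",[np.pi,0,yaw]);print(yaw,(T.inv()*W).as_rotvec())
im=ctrl.camera("side")[:,:,::-1];im2=ctrl.camera("scene")[:,:,::-1]
cv2.imwrite("pics/d.png",np.hstack([cv2.resize(i[y:y+160,x:x+160],(400,400),interpolation=cv2.INTER_CUBIC) for i,x,y in((im2,190,120),(im,200,160))]))
```

```text
[ 0.62584355 -0.10806257  0.34502072] [-2.74196785e+00 -2.06168270e-06  1.46279878e+00] [-0.21149302  0.76967992  0.5569405  -0.05017945  2.21207393 -0.12542754] [0.17639815 0.15078655 0.90694955] 0.03280730480685179
-0.108 [-0.31348775  0.31348532  1.54797125]
3.033592653589793 [-0.31348508 -0.31348751 -1.54796561]
```

View pics/d.png

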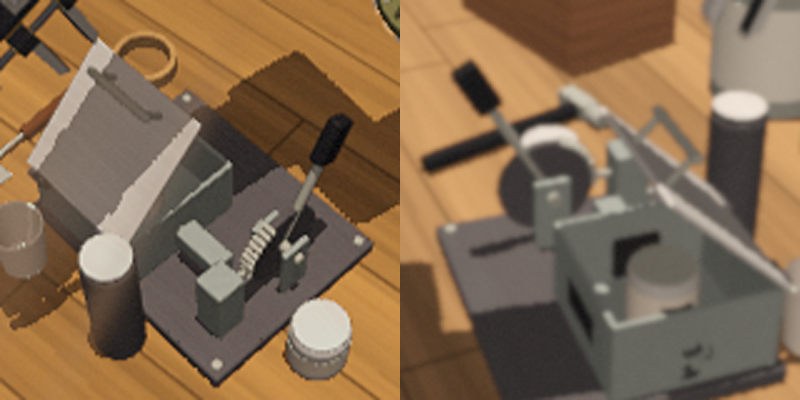

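The hood stays at about 45° and the handle is clear of the fingers. The lever is untouched. Next I level the tool, turn it 90°, and go above the grip.

Emit:
{"method": "jog_arm", "body": {
  "motion": [
    [0, 0, -0.01, -0.1, 0, 0, 0],
    [0, 0, -0.01, -0.1, 0, 0, 0.5],
    [0, 0, 0, -0.1, 0, 0, 1],
    [0, 0, 0, -0.1, 0, 0, 1],
    [0, 0, 0, 0, 0, -0.14, 1]
  ]
}}

```text
time_s: 7.55
ee_pos: [0.631, -0.1086, 0.3627]
eef_rot: [3.138, 0.001, 1.603]
force: [0.1, 0.2, 0.7]
grip_width: 0.0692
grip_force: 0.0
```

Emit:
{"method": "jog_arm", "body": {
  "motion": [
    [0, 0, 0, 0, 0, -0.143, 1],
    [0, 0, 0, 0, 0, -0.143, 1],
    [0, 0, 0, 0, 0, -0.143, 1],
    [0, 0, 0, 0, 0, -0.143, 1],
    [0, 0, 0, 0, 0, -0.143, 1]
  ]
}}

```text
time_s: 8.05
ee_pos: [0.6321, -0.1087, 0.3613]
eef_rot: [-3.141, -0.001, 2.324]
force: [1.0, 0.1, -0.7]
grip_width: 0.0938
grip_force: 0.0
```

Emit:
{"method": "jog_arm", "body": {
  "motion": [
    [0, 0, 0, 0, 0, -0.143, 1],
    [0, 0, 0, 0, 0, -0.143, 1],
    [0, 0, 0, 0, 0, -0.143, 1],
    [0, 0, 0, 0, 0, -0.143, 1],
    [0, 0, 0, 0, 0, -0.143, 1]
  ]
}}

```text
time_s: 8.55
ee_pos: [0.6321, -0.1088, 0.3612]
eef_rot: [3.141, -0.001, 3.039]
force: [0.9, -0.0, -0.7]
grip_width: 0.094
grip_force: 0.0
```

Emit:
{"method": "jog_arm", "body": {
  "motion": [
    [0.036, 0.037, 0, 0, 0, 0, 1],
    [0.036, 0.037, 0, 0, 0, 0, 1],
    [0.036, 0.037, 0, 0, 0, 0, 1],
    [0.036, 0.037, 0, 0, 0, 0, 1],
    [0.036, 0.037, 0, 0, 0, 0, 1]
  ]
}}

```text
time_s: 9.05
ee_pos: [0.4765, 0.0893, 0.3613]
eef_rot: [-3.142, -0.001, 3.032]
force: [-0.4, 0.8, 0.6]
grip_width: 0.0941
grip_force: 0.0
```

Run:
```python
from h import *
o=ctrl.get_obs();print(o["ee_pos"],o["eef_rot"],o["qpos"])
im=ctrl.camera("wrist")[:,:,::-1].copy()
u=proj("wrist",(.4652,.0979,.2167));print(u);cv2.circle(im,tuple(int(round(a)) for a in u),4,(0,0,255),1)
u=proj("wrist",o["ee_pos"]);print(u)
cv2.imwrite("pics/w2.png",im)
```

```text
[0.4764821  0.08934924 0.36128254] [-3.14152147e+00 -7.28297791e-04  3.03234358e+00] [ 1.09747233e-01  8.11726032e-02  1.42537876e+00  8.89249297e-05
  1.63576766e+00 -1.35179430e+00]
[284.1343471  185.87723868]
[273.89429068 253.82786644]
```

View pics/w2.png

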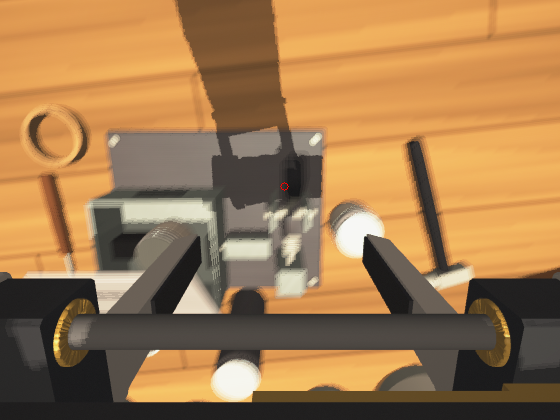

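The wrist view shows the black grip at about (293,180), between the open fingers and near the estimate at (284,186). I'll descend and close.

Emit:
{"method": "jog_arm", "body": {
  "motion": [
    [0.006, 0.005, 0.04, 0, 0, 0, 1],
    [0.006, 0.004, 0.04, 0, 0, 0, 1],
    [0, 0, 0.035, 0, 0, 0, 1],
    [0, 0, 0.028, 0, 0, 0, 1],
    [0, 0, 0.02, 0, 0, 0, 0.5]
  ],
  "squeeze": 10
}}

```text
time_s: 9.6
ee_pos: [0.4661, 0.0983, 0.1966]
eef_rot: [-3.141, -0.002, 3.033]
force: [0.0, -0.7, 0.2]
grip_width: 0.0893
grip_force: 0.0
```

Emit:
{"method": "jog_arm", "body": {
  "motion": [
    [0, 0, 0, 0, 0, 0, 0],
    [0, 0, 0, 0, 0, 0, -0.3],
    [0, 0, 0, 0, 0, 0, -0.4],
    [0, 0, 0, 0, 0, 0, -0.6],
    [0, 0, 0, 0, 0, 0, -0.7]
  ]
}}

```text
time_s: 10.1
ee_pos: [0.4679, 0.0985, 0.2002]
eef_rot: [3.141, 0.001, 3.033]
force: [-0.1, 0.2, 0.3]
grip_width: 0.0496
grip_force: 0.0
```

Emit:
{"method": "jog_arm", "body": {
  "motion": [
    [0, 0, 0, 0, 0, 0, -0.8],
    [0, 0, 0, 0, 0, 0, -0.8],
    [0, 0, 0, 0, 0, 0, -0.8],
    [0, 0, 0, 0, 0, 0, -0.8],
    [0, 0, 0, 0, 0, 0, -0.8]
  ]
}}

```text
time_s: 10.6
ee_pos: [0.4676, 0.0979, 0.1996]
eef_rot: [-3.14, -0.0, 3.033]
force: [-1.4, -4.6, 2.8]
grip_width: 0.0202
grip_force: 10.0
```

Run:
```python
import numpy as np
a=-.4803+np.linspace(0,.64,17);r=.1504
print(np.round(np.c_[np.arange(1,17)*.04,-np.diff(r*np.sin(a)),-np.diff(r*np.cos(a))],4))
```

```text
[[ 4.0e-02 -5.4e-03 -2.7e-03]
 [ 8.0e-02 -5.5e-03 -2.5e-03]
 [ 1.2e-01 -5.6e-03 -2.2e-03]
 [ 1.6e-01 -5.7e-03 -2.0e-03]
 [ 2.0e-01 -5.7e-03 -1.8e-03]
 [ 2.4e-01 -5.8e-03 -1.5e-03]
 [ 2.8e-01 -5.9e-03 -1.3e-03]
 [ 3.2e-01 -5.9e-03 -1.1e-03]
 [ 3.6e-01 -6.0e-03 -8.0e-04]
 [ 4.0e-01 -6.0e-03 -6.0e-04]
 [ 4.4e-01 -6.0e-03 -4.0e-04]
 [ 4.8e-01 -6.0e-03 -1.0e-04]
 [ 5.2e-01 -6.0e-03  1.0e-04]
 [ 5.6e-01 -6.0e-03  4.0e-04]
 [ 6.0e-01 -6.0e-03  6.0e-04]
 [ 6.4e-01 -6.0e-03  8.0e-04]]
```

Emit:
{"method": "jog_arm", "body": {
  "motion": [
    [0, -0.0005, 0, 0, 0, 0, -1],
    [0, 0, 0, 0, 0, 0, -1]
  ],
  "squeeze": 35
}}

```text
time_s: 10.8
ee_pos: [0.4676, 0.0979, 0.1996]
eef_rot: [-3.141, -0.0, 3.033]
force: [-0.9, -3.0, 1.1]
grip_width: 0.0196
grip_force: 35.0
```

Emit:
{"method": "jog_arm", "body": {
  "motion": [
    [-0.0054, 0, -0.0027, 0, 0, 0, -1],
    [-0.0055, 0, -0.0025, 0, 0, 0, -1],
    [-0.0056, 0, -0.0022, 0, 0, 0, -1],
    [-0.0057, 0, -0.002, 0, 0, 0, -1],
    [0, 0, 0, 0, 0, 0, -1]
  ]
}}

```text
time_s: 11.3
ee_pos: [0.4892, 0.0956, 0.2081]
eef_rot: [-3.141, -0.003, 3.033]
force: [0.4, -2.1, -3.8]
grip_width: 0.0199
grip_force: 35.0
```

Emit:
{"method": "jog_arm", "body": {
  "motion": [
    [-0.0057, 0, -0.0018, 0, 0, 0, -1],
    [-0.0058, 0, -0.0015, 0, 0, 0, -1],
    [-0.0059, 0, -0.0013, 0, 0, 0, -1],
    [-0.0059, 0, -0.0011, 0, 0, 0, -1],
    [0, 0, 0, 0, 0, 0, -1]
  ]
}}

```text
time_s: 11.8
ee_pos: [0.5122, 0.0932, 0.2138]
eef_rot: [-3.141, -0.004, 3.033]
force: [-4.7, -0.3, -3.7]
grip_width: 0.0195
grip_force: 35.0
```

Emit:
{"method": "jog_arm", "body": {
  "motion": [
    [-0.006, 0, -0.0008, 0, 0, 0, -1],
    [-0.006, 0, -0.0006, 0, 0, 0, -1],
    [-0.006, 0, -0.0004, 0, 0, 0, -1],
    [-0.006, 0, -0.0001, 0, 0, 0, -1],
    [0, 0, 0, 0, 0, 0, -1]
  ]
}}

```text
time_s: 12.3
ee_pos: [0.5359, 0.0907, 0.2162]
eef_rot: [3.142, -0.004, 3.033]
force: [-12.1, -0.0, 1.6]
grip_width: 0.0196
grip_force: 35.0
```

Run:
```python
from h import *
o=ctrl.get_obs();p=np.array(o["ee_pos"]);p[2]+=.0188;print(p,o["force"])
d=p-np.array([.5367,.0905,.085]);print("delta",np.arctan2(d[0]*.994-d[1]*.108,d[2])+.4803, np.hypot(d[0]*.994-d[1]*.108,d[2]))
ims=[]
for n,(x,y) in dict(scene=(230,120),side=(190,160)).items():
    im=ctrl.camera(n)[:,:,::-1]
    ims.append(cv2.resize(im[y:y+160,x:x+120],(400,533),interpolation=cv2.INTER_CUBIC))
cv2.imwrite("pics/e.png",np.hstack(ims))
```

```text
[0.53593521 0.09069419 0.23500804] [-12.08113453  -0.01680428   1.63111935]
delta 0.47509252107787814 0.15001007034034053
```

View pics/e.png

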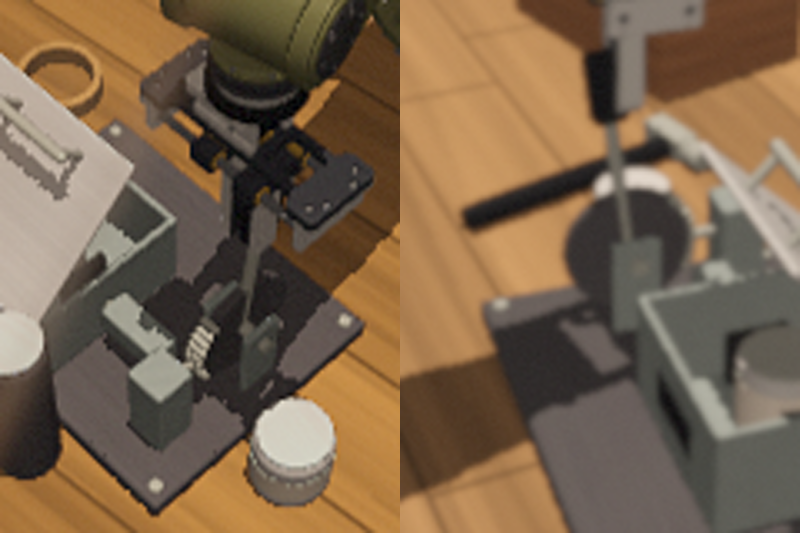

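The hood is still half open. In the side crop the grip at (603,88) sits left of the finger at (628,75), so it may be lagging. I'll compare it with projections for several lever angles.

Run:
```python
from h import *
ex=np.array([.994,-.108,0]);P=np.array([.5367,.0905,.085])
for lv in (0,.3,.36,.42,.48,.54):
    a=lv-.5
    q=[(proj("side",P+r*(np.sin(a)*ex+np.array([0,0,np.cos(a)])))-[190,160])*3.333+[400,0] for r in (0,.11,.15,.18)]
    print(lv,np.round(np.ravel(q)))
```

```text
0 [625. 244. 559. 152. 533. 116. 513.  88.]
0.3 [625. 244. 597. 133. 586.  90. 578.  56.]
0.36 [625. 244. 605. 131. 597.  86. 591.  52.]
0.42 [625. 244. 613. 129. 609.  84. 605.  49.]
0.48 [625. 244. 621. 127. 620.  81. 619.  46.]
0.54 [625. 244. 629. 126. 631.  80. 632.  45.]
```

Run:
```python
from h import *
im=ctrl.camera("side"); cv2.imwrite("pics/s3.png",im[:,:,::-1]); b=cv2.imread("pics/side0.png")[:,:,::-1]
g=im.astype(int)
for y in (180,184,188,192,196,200,204): print(y,[tuple(v) if 0 else int(v.sum()//3) for v in g[y,240:270]])
print("red-blue")
for y in (180,188,196,200,204,208,212,216): print(y,[int(v[0]-v[2]) for v in g[y,240:270]])
ex=np.array([.994,-.108,0]);P=np.array([.5367,.0905,.085])
for lv in (.36,.40,.44,.48):
    a=lv-.5;s=np.array([np.sin(a)*ex[0],np.sin(a)*ex[1],np.cos(a)]);t=np.cos(a)*ex-np.array([0,0,np.sin(a)])
    print(lv,[np.round(proj("side",P+r*s+w*t),1) for r,w in((.10,0),(.11,0),(.135,-.015),(.15,-.015),(.165,-.015))])
```

```text
180 [143, 144, 144, 133, 105, 64, 31, 24, 23, 24, 22, 23, 24, 38, 60, 90, 113, 122, 126, 126, 126, 124, 115, 94, 69, 62, 64, 64, 67, 66]
184 [145, 144, 144, 142, 130, 97, 55, 27, 20, 20, 16, 23, 21, 31, 53, 84, 111, 122, 127, 124, 125, 125, 116, 94, 72, 62, 61, 62, 64, 64]
188 [147, 147, 147, 145, 136, 108, 70, 34, 22, 19, 22, 23, 23, 32, 53, 81, 110, 123, 126, 125, 125, 125, 120, 110, 95, 83, 74, 68, 68, 68]
192 [149, 147, 148, 148, 146, 134, 102, 59, 29, 20, 18, 22, 21, 29, 51, 74, 96, 104, 107, 111, 112, 115, 125, 130, 129, 121, 120, 122, 125, 123]
196 [149, 150, 150, 149, 149, 144, 135, 114, 82, 54, 42, 39, 42, 51, 65, 86, 102, 116, 132, 142, 143, 141, 142, 144, 152, 168, 180, 183, 184, 183]
200 [144, 144, 147, 148, 150, 151, 149, 149, 148, 148, 140, 124, 109, 105, 103, 116, 131, 143, 146, 146, 147, 146, 139, 118, 98, 88, 88, 96, 119, 144]
204 [145, 144, 144, 145, 146, 146, 148, 150, 150, 149, 142, 128, 112, 104, 102, 102, 105, 102, 91, 78, 66, 57, 47, 42, 37, 37, 32, 34, 30, 33]
red-blue
180 [102, 102, 100, 96, 79, 49, 17, 0, 1, 0, 2, 1, 1, 5, 9, 13, 18, 19, 19, 20, 19, 19, 23, 
[... 691 characters left out ...]
, 2, 3, 5, 11, 16, 21, 21, 19, 18, 17, 19, 22, 24, 24, 24, 24, 24, 23, 24, 26, 30, 37, 48, 65]
216 [2, 5, 10, 15, 21, 26, 40, 37, 31, 25, 24, 23, 23, 23, 18, 16, 16, 17, 19, 19, 20, 19, 20, 22, 21, 21, 22, 23, 23, 26]
0.36 [array([252.2, 202.4]), array([251.6, 199.2]), array([244.6, 192.5]), array([243.6, 187.5]), array([242.7, 182.4])]
0.4 [array([253.6, 202. ]), array([253.2, 198.8]), array([246.5, 191.8]), array([245.8, 186.7]), array([245.1, 181.5])]
0.44 [array([255.1, 201.7]), array([254.8, 198.4]), array([248.5, 191.1]), array([248.1, 186. ]), array([247.6, 180.8])]
0.48 [array([256.5, 201.4]), array([256.4, 198.1]), array([250.5, 190.6]), array([250.3, 185.4]), array([250.1, 180.1])]
```

Reading the shaft pixels, the lever is at about 0.39 rad while the fingers are at 0.475, so the pads slipped toward the grip's edge. I think this happened because the grip pivots under a vertical tool. I'll take the lever back home, then pinch again aligned with it, squeeze harder, and turn the tool along with it.

Emit:
{"method": "jog_arm", "body": {
  "motion": [
    [0.0122, 0, 0.0005, 0, 0, 0, -1],
    [0.0122, 0, 0.0015, 0, 0, 0, -1],
    [0.0118, 0, 0.0025, 0, 0, 0, -1],
    [0.0116, 0, 0.0033, 0, 0, 0, -1],
    [0.0114, 0, 0.004, 0, 0, 0, -1]
  ]
}}

```text
time_s: 12.95
ee_pos: [0.4783, 0.0967, 0.2048]
eef_rot: [-3.142, 0.003, 3.033]
force: [2.1, -2.7, -7.7]
grip_width: 0.0194
grip_force: 35.0
```

Emit:
{"method": "jog_arm", "body": {
  "motion": [
    [0.005, 0, 0.002, 0, 0, 0, -0.5],
    [0, 0, 0, 0, 0, 0, 0],
    [0, 0, 0, 0, 0, 0, 0],
    [0, 0, 0, 0, 0, 0, 0],
    [0, 0, -0.02, 0, 0, 0, 0]
  ]
}}

```text
time_s: 13.45
ee_pos: [0.4724, 0.0973, 0.2212]
eef_rot: [-3.141, -0.004, 3.033]
force: [-0.1, 0.2, 0.4]
grip_width: 0.0467
grip_force: 0.0
```

Run:
```python
from h import *
o=ctrl.get_obs();print(o["ee_pos"],o["eef_rot"],o["qpos"],o["force"],o["grip_width"])
im=ctrl.camera("side");b=cv2.imread("pics/side0.png")[:,:,::-1]
for i in (b,im):
  for y in (206,212): print(y,[int(v[0])-int(v[2]) for v in i[y,225:255]])
```

```text
[0.47235674 0.09732307 0.22123525] [-3.14082189 -0.003621    3.03273404] [ 1.27176201e-01  1.37468154e-01  1.68141124e+00  1.00356624e-04
  1.32641410e+00 -1.33478737e+00] [-0.13499493  0.18605611  0.38863347] 0.04666861890687918
206 [96, 95, 94, 94, 95, 89, 79, 70, 70, 72, 62, 41, 26, 18, 22, 42, 67, 87, 94, 97, 96, 96, 94, 93, 88, 83, 74, 65, 55, 43]
212 [99, 97, 97, 95, 95, 92, 90, 85, 81, 73, 61, 50, 35, 21, 13, 12, 15, 16, 17, 17, 14, 11, 6, 5, 10, 16, 21, 22, 23, 23]
206 [100, 99, 99, 98, 97, 92, 83, 74, 73, 74, 65, 45, 26, 20, 24, 43, 72, 91, 99, 98, 100, 99, 97, 97, 94, 88, 79, 69, 58, 46]
212 [102, 100, 100, 99, 98, 96, 93, 90, 86, 75, 65, 52, 38, 23, 13, 13, 15, 16, 15, 14, 11, 8, 3, 5, 11, 18, 22, 23, 23, 23]
```

Emit:
{"method": "jog_arm", "body": {
  "motion": [
    [0, 0, 0, 0, -0.125, 0, 0],
    [0, 0, 0, 0, -0.125, 0, 0],
    [0, 0, 0, 0, -0.125, 0, 0],
    [0, 0, 0, 0, -0.125, 0, 0],
    [0.0085, 0, 0.0193, 0, 0, 0, 0]
  ],
  "squeeze": 60
}}

```text
time_s: 14.0
ee_pos: [0.4743, 0.0978, 0.2032]
eef_rot: [3.14, 0.508, 3.033]
force: [0.6, -0.3, 0.8]
grip_width: 0.0468
grip_force: 0.0
```

Emit:
{"method": "jog_arm", "body": {
  "motion": [
    [0, 0, 0, 0, 0, 0, 0],
    [0, 0, 0, 0, 0, 0, 0]
  ]
}}

```text
time_s: 14.2
ee_pos: [0.475, 0.0972, 0.2022]
eef_rot: [3.142, 0.5, 3.033]
force: [0.1, 0.1, -0.2]
grip_width: 0.0471
grip_force: 0.0
```

Emit:
{"method": "jog_arm", "body": {
  "motion": [
    [0.0015, 0, 0, 0, 0, 0, -0.4],
    [0, 0, 0, 0, 0, 0, -0.7],
    [0, 0, 0, 0, 0, 0, -1],
    [0, 0, 0, 0, 0, 0, -1],
    [0, 0, 0, 0, 0, 0, -1]
  ]
}}

```text
time_s: 14.7
ee_pos: [0.4735, 0.0972, 0.2013]
eef_rot: [-3.141, 0.5, 3.033]
force: [-1.3, -2.6, 3.2]
grip_width: 0.0197
grip_force: 60.0
```

Run:
```python
# rigid rotation about pivot: constant step in tool frame (TCP at 0.131 m from pivot, tool aligned with the lever)
import numpy as np
r=.132
for s in (.04,.03): print(-r*np.sin(s), r*(1-np.cos(s)))
```

```text
-0.005278592112635709 0.00010558592075091511
-0.003959406026729427 5.939554513364432e-05
```

Emit:
{"method": "jog_arm", "body": {
  "motion": [
    [-0.0053, 0, 0.0001, 0, 0.04, 0, -1],
    [-0.0053, 0, 0.0001, 0, 0.04, 0, -1],
    [-0.0053, 0, 0.0001, 0, 0.04, 0, -1],
    [-0.0053, 0, 0.0001, 0, 0.04, 0, -1],
    [0, 0, 0, 0, 0, 0, -1]
  ]
}}

```text
time_s: 15.2
ee_pos: [0.4929, 0.0952, 0.21]
eef_rot: [3.142, 0.338, 3.032]
force: [-9.6, 0.8, 8.6]
grip_width: 0.0195
grip_force: 60.0
```

Emit:
{"method": "jog_arm", "body": {
  "motion": [
    [-0.0053, 0, 0.0001, 0, 0.04, 0, -1],
    [-0.0053, 0, 0.0001, 0, 0.04, 0, -1],
    [-0.0053, 0, 0.0001, 0, 0.04, 0, -1],
    [-0.0053, 0, 0.0001, 0, 0.04, 0, -1],
    [0, 0, 0, 0, 0, 0, -1]
  ]
}}

```text
time_s: 15.7
ee_pos: [0.5133, 0.093, 0.2155]
eef_rot: [3.141, 0.179, 3.032]
force: [-6.1, 0.4, 7.9]
grip_width: 0.0195
grip_force: 60.0
```

Emit:
{"method": "jog_arm", "body": {
  "motion": [
    [-0.0053, 0, 0.0001, 0, 0.04, 0, -1],
    [-0.0053, 0, 0.0001, 0, 0.04, 0, -1],
    [-0.0053, 0, 0.0001, 0, 0.04, 0, -1],
    [-0.0053, 0, 0.0001, 0, 0.04, 0, -1],
    [0, 0, 0, 0, 0, 0, -1]
  ]
}}

```text
time_s: 16.2
ee_pos: [0.5343, 0.0909, 0.2176]
eef_rot: [3.141, 0.019, 3.033]
force: [-5.8, 1.3, 9.1]
grip_width: 0.0199
grip_force: 60.0
```

```bash
cat > lev.py <<'E'
from h import *
o=ctrl.get_obs();ex=np.array([.994,-.108,0]);P=np.array([.5367,.0905,.085]);d=np.array(o["ee_pos"])-P
print("tcp lever",np.arctan2(d@ex,d[2])+.5,"r",np.hypot(d@ex,d[2]),"pitch lever",1-0.5-o["eef_rot"][1],o["force"])
im=ctrl.camera("side").astype(int)
f=lambda lv,r:proj("side",P+r*(np.sin(lv-.5)*ex+np.array([0,0,np.cos(lv-.5)])))
for y in (198,200,202):
    rb=im[y,:,0]-im[y,:,2]; c=int(f(.5,.105)[0]); seg=np.arange(c-9,c+11); w=np.clip(85-rb[seg],0,None)
    print(y,"rb",rb[seg].tolist(),"from col",seg[0])
for y in (184,188,192): print(y,"gray",im[y,240:270].sum(1).__floordiv__(3).tolist())
for lv in (.4,.44,.48,.52,.56,.6,.64,.68): print(lv,f(lv,.10),f(lv,.11),end=" ")
E
python3 lev.py
```

```text
tcp lever 0.4815385291721899 r 0.13265994409173668 pitch lever 0.4812747305745153 [-5.78902799  1.27447262  9.12496274]
198 rb [102, 103, 103, 102, 101, 95, 73, 42, 22, 20, 41, 76, 95, 99, 90, 60, 29, 22, 21, 23] from col 248
200 rb [102, 103, 102, 103, 102, 99, 82, 49, 24, 21, 41, 75, 95, 100, 90, 64, 31, 16, 14, 15] from col 248
202 rb [102, 103, 103, 103, 102, 101, 85, 54, 27, 20, 35, 65, 87, 90, 78, 51, 23, 9, 5, 5] from col 248
184 gray [144, 143, 144, 145, 145, 145, 145, 145, 144, 129, 100, 56, 37, 56, 95, 121, 128, 126, 124, 125, 123, 114, 94, 72, 64, 62, 61, 62, 64, 64]
188 gray [146, 146, 145, 145, 144, 143, 144, 145, 144, 137, 110, 69, 38, 54, 86, 110, 121, 124, 125, 126, 125, 118, 105, 97, 90, 82, 74, 69, 66, 67]
192 gray [149, 148, 147, 148, 147, 146, 144, 143, 140, 133, 109, 72, 40, 44, 69, 89, 94, 92, 91, 87, 82, 77, 93, 118, 124, 122, 120, 122, 125, 124]
0.4 [253.62303544 202.03071831] [253.1997295  198.75694566] 0.44 [255.08217474 201.69166329] [254.81254263 198.38549245] 0.48 [256.54290748 201.40583501] [256.42682432 198.0731827 ] 0.52 [258.00258043 201.17359863] [258.03960672 197.82040176] 0.56 [259.45855767 200.99520864] [259.64794374 197.62740919] 0.6 [260.90822688 200.87080938] [261.24891832 197.49433963] 0.64 [262.34900539 200.80043596] [262.83964942 197.42120399] 0.68 [263.77834612 200.7840155 ] [264.41729869 197.407891  ]
```

No slip this time: the shaft pixels and the TCP both give about 0.48 rad, the third click. One more click.

Emit:
{"method": "jog_arm", "body": {
  "motion": [
    [-0.0053, 0, 0.0001, 0, 0.04, 0, -1],
    [-0.0053, 0, 0.0001, 0, 0.04, 0, -1],
    [-0.0053, 0, 0.0001, 0, 0.04, 0, -1],
    [-0.0053, 0, 0.0001, 0, 0.04, 0, -1],
    [0, 0, 0, 0, 0, 0, -1]
  ]
}}

```text
time_s: 16.75
ee_pos: [0.5553, 0.0887, 0.2164]
eef_rot: [3.141, -0.141, 3.033]
force: [-5.5, 1.3, 8.6]
grip_width: 0.02
grip_force: 60.0
```

Emit:
{"method": "jog_arm", "body": {
  "motion": [
    [0, 0, 0, 0, 0, 0, -1],
    [0, 0, 0, 0, 0, 0, -1],
    [0, 0, 0, 0, 0, 0, -1],
    [0, 0, 0, 0, 0, 0, -1]
  ]
}}

```text
time_s: 17.15
ee_pos: [0.5548, 0.0887, 0.2165]
eef_rot: [3.141, -0.139, 3.033]
force: [-2.7, 2.0, 5.5]
grip_width: 0.0196
grip_force: 60.0
```

```bash
python3 lev.py
python3 - <<'E'
from h import *
cv2.imwrite("pics/f.png",np.hstack([cv2.resize(ctrl.camera(n)[y:y+160,x:x+160,::-1],(400,400),interpolation=cv2.INTER_CUBIC) for n,x,y in(("scene",200,120),("side",200,160))]))
E
```

```text
tcp lever 0.6377283794378423 r 0.13275002044251508 pitch lever 0.6391254143486436 [-2.70820199  1.98871816  5.54119071]
198 rb [103, 103, 103, 103, 101, 100, 101, 102, 102, 103, 102, 99, 85, 55, 27, 18, 18, 19, 21, 23] from col 248
200 rb [103, 103, 102, 104, 103, 103, 101, 101, 100, 101, 101, 96, 76, 45, 23, 18, 15, 14, 14, 16] from col 248
202 rb [104, 103, 103, 103, 104, 103, 104, 103, 102, 99, 97, 86, 59, 32, 20, 16, 14, 9, 5, 4] from col 248
184 gray [145, 144, 145, 146, 147, 147, 147, 146, 145, 142, 139, 139, 138, 139, 140, 135, 127, 111, 87, 56, 31, 27, 50, 80, 106, 119, 125, 126, 127, 126]
188 gray [148, 147, 147, 146, 146, 145, 145, 147, 148, 147, 147, 146, 145, 142, 139, 139, 137, 130, 101, 63, 35, 39, 68, 96, 117, 126, 127, 126, 126, 127]
192 gray [149, 150, 148, 149, 149, 147, 146, 143, 143, 144, 147, 147, 148, 148, 147, 146, 144, 131, 102, 63, 34, 45, 60, 68, 68, 67, 64, 65, 67, 85]
0.4 [253.62303544 202.03071831] [253.1997295  198.75694566] 0.44 [255.08217474 201.69166329] [254.81254263 198.38549245] 0.48 [256.54290748 201.40583501] [256.42682432 198.0731827 ] 0.52 [258.00258043 201.17359863] [258.03960672 197.82040176] 0.56 [259.45855767 200.99520864] [259.64794374 197.62740919] 0.6 [260.90822688 200.87080938] [261.24891832 197.49433963] 0.64 [262.34900539 200.80043596] [262.83964942 197.42120399] 0.68 [263.77834612 200.7840155 ] [264.41729869 197.407891  ]
```

View pics/f.png

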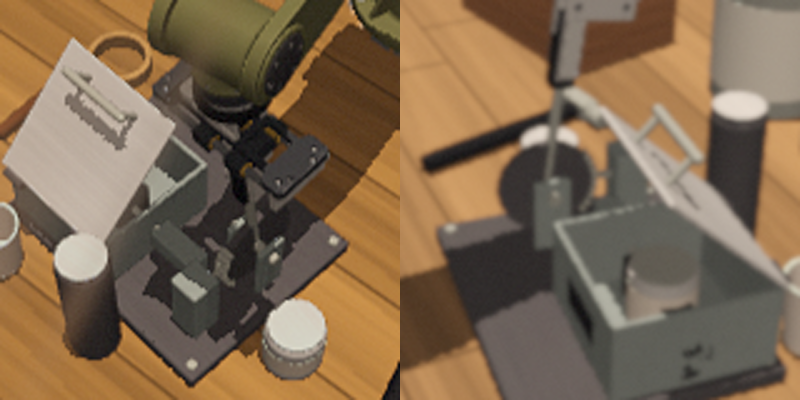

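The lever leans just past upright at the fourth click (about 0.64 rad) with the fingers pinching its grip. The hood is still half open and the other things on the bench look undisturbed.

```bash
python3 -c "
from station import ctrl
print(ctrl.hand_in())"
```

```text
the job is handed in; nothing more can be done
None
```

I handed the job in with the hood standing at about 45° (0.80 rad) and the lever pinched at its fourth click (about 0.64 rad) with a 60 N grip; the first pinch slipped at about the third click, so I took the lever home and redid it.

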